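Measure the crib's post socket with the depth rod

TASK

The crib's canopy post is lost, and a new one must fit the hole in the orange post at the end of the crib. Take the wooden depth rod from its stand and push it down that hole until it rests on the bottom, so that the rim slides the stiff red ring up the rod and marks the depth; press gently, because the bottom is thin. Leave the rod standing there by itself, upright, on the bottom, with the ring lying on the rim, and leave the other toys where they are.

Things in the scene. Friction and masses are not known exactly. Their poses are not given: they have to be found in the camera images.
- gauge_grip (a point): Depth rod: a wooden rod, 12 mm in diameter, with a green square grip, 20 x 20 mm wide and 30 mm high, on top; 150 mm long in all, 50 to 100 g. The point is the middle of the green grip, 15 mm under the top of the rod and 135 mm above its flat lower end (the tip). z runs up the rod, x and y are square to the grip's faces. At the start the rod stands upright in the middle hole of the stand.
- gauge_tip (a point): The centre of the flat lower end of the depth rod; same axes as the grip.
- ring (a joint): The red plastic ring on the depth rod, 30 mm in diameter and 8 mm high: how far it has been slid up the rod, in m, 0 to 0.085. At 0 its underside is 26 mm above the tip; at the start it stands at 0 to 0.008. It is too wide for any hole, stays where it is put, and slides along the rod only under about 4 N.
- ring_under (a point): The centre of the underside of the red ring; same axes as the rod.
- stand_top (a point): Wooden stand, fixed, 110 x 70 mm and 40 mm high, with three holes in a row along its x. The point is the mouth of the middle hole (15 mm wide, 20 mm deep) at the top face; z up.
- socket_mouth (a point): The centre of the hole's mouth on the top face of the crib's drilled post, z up. The hole is upright, 14 mm wide with a small chamfer, and blind. Its depth is not known: somewhere from 38 to 66 mm, and its bottom (socket_floor, on the body plug) is not reported. The thin hard bottom must not be loaded with more than 25 N.
- crib: Orange plastic crib, fixed to the table. Its drilled square post, 40 x 40 mm and 85 mm high, stands at one end; the origin is on the table under the hole's axis. The cot lies on the +x side of the post, 106 mm wide, reaching 196 mm from the hole, no higher than the post.
- lunchbox: Bystander: silver aluminium toy lunchbox, 90 x 130 x 75 mm; origin under its centre.
- telephone: Bystander: red plastic toy telephone, 75 x 115 x 60 mm; origin under its centre.
- teapot: Bystander: white ceramic toy teapot, 76 mm wide, 115 mm over spout and handle, 75 mm high; origin under its centre.
- dog: Bystander: black wooden dog figure, 110 x 30 x 80 mm; origin under its centre.
- cup: Bystander: small blue toy mug, 44 mm wide, 35 mm high; origin under its centre.

How it is judged:
By the outcome, as a careful person would: the job done as asked, in the order asked, and still so for the second after the job is handed in, with the robot touching nothing.
It also fails if it takes over 48 s, if anything falls off the work surface, if the arm or the gripper's body presses on something with over 40 N, if the wrist force passes 120 N, or if a joint passes its speed limit or range.

ROBOT

A 7-joint arm with a two-finger parallel gripper is mounted at the origin on the work surface. World frame = base frame: x ahead of the robot, y to its left, z up, the work surface at z = 0. Lengths are in m, angles in rad, forces in N, time in s.
With the tool pointing down it reaches from about 0.4 to 0.9 m from the base axis. Payload 5.5 kg.
Tool frame: the origin (TCP) lies midway between the tips of the shut fingers; the grasp point (between the pads) lies 19 mm behind it; y points along the fingers, z is the direction in which the jaws open and shut, and the axes are right-handed (so a half turn about y gives the same grasp; the last joint's range is limited). The gripper opens to 92 mm and grips with 3 to 60 N. Pads are 19 mm wide; open, the fingers measure 130 mm over their backs; the gripper's body (75 mm by 190 mm) begins 47 mm behind the grasp point.
Start: joints at [1.484, 0.501, -0.427, 1.55, 0.221, 1.138, -0.21], TCP at [0.223, -0.611, 0.227] pointing down, gripper open.
Joint ranges: [-2.88, 2.88], [-0.31, 2.03], [-1.54, 1.56], [0.2, 2.42], [-1.41, 4.55], [0.19, 2.02], [-2.57, 2.57]. Speed limits (rad/s): [2.57, 2.57, 3.14, 3.14, 3.14, 3.14, 3.14].

INTERFACE

Orientations are given as [roll, pitch, yaw] about the fixed x, y, z axes, in that order (R = Rz(yaw) Ry(pitch) Rx(roll)).
In Python, from rig import move_pose, move_linear, move_joints, command_gripper, wait, ik, state, get_image, camera_params, IKError, close_job gives the robot as it stands. Calls block until the motion is done:
- move_pose(position, orientation): joint-space move of the TCP to a pose.
- move_linear(position, rotation=None, rate=0.15, threshold=None): straight line of the TCP; rotation=None keeps the orientation; rate is the mean speed in m/s. With threshold (N) it stops when the force on the tool has changed by that much, and returns True; else False.
- move_joints(angles): joint-space move.
- command_gripper(opening, squeeze=None): finger opening in m; squeeze is the grip in N (None keeps the last); returns when the fingers have stopped.
- wait(seconds).
- ik(position, orientation): joint angles nearest the present ones, or None.
- state(): the state.
- get_image(name): name is "scene" or "top" or "wrist"; returns (picture, depth): 384x512x3 uint8, red, green, blue; 384x512 float32, m along the optical axis (not along the pixel's ray), 0 where there is no reading.
- camera_params(name): a dict with "camera_matrix" (3x3 intrinsics, pixels), "R" (3x3) and "t" (3): a world point X has camera coordinates R X + t. Camera axes: x right, y down, z forward; pixel columns grow to the right and rows downward; lengths in m; the calibration is good to about 2 mm. A picture is of the moment at which its call begins: read the wrist's pose just before it. camera_params takes no time and is no camera call; for the wrist camera it gives the pose at the moment of the call.
A pose or a line that the arm cannot do raises IKError and nothing moves.
- close_job(): hands the job in, once; it reports no verdict.
The state is a dict: "time": time; "qpos": joint angles; "dq": joint speeds; "tau": joint torques, N m; "tool_pos": TCP position; "ee_rot": TCP orientation; "contact_force": force on the tool from outside, world axes, zero at the start; "wrist_torque": the same for the moment, N m; "gripper_width": finger opening in m.
Only numpy, scipy, OpenCV 4.12 (cv2) and the standard library are available. Lean on these libraries where they do the work, as an engineer would, in place of code of your own. Each camera call takes 0.05 s, during which the arm holds its last target. There are 200 camera calls.

## Working session

There is one attempt and no reset: what is moved stays moved. The work goes in short steps, each a Python script; the robot and the scene stay as the last script left them, time stands still between calls to the robot, and variables do not carry over. Pictures are saved under pics/ and viewed, about 8 in all and at most 12, crops included, and the job is handed in when it is done.

```bash
mkdir -p pics; ls
python3 - <<'E'
from rig import *
import cv2,numpy as np
for n in("scene","top"):
    p,d=get_image(n); cv2.imwrite(f"pics/{n}0.png",p[:,:,::-1]); np.savez(f"pics/{n}0.npz",p=p,d=d,**camera_params(n))
    print(n,camera_params(n))
print(state())
E
```

```text
pics
scene {'camera_matrix': array([[499.16727125,   0.        , 246.07056491],
       [  0.        , 499.16727125, 190.7156515 ],
       [  0.        ,   0.        ,   1.        ]]), 'R': array([[-0.2380942 ,  0.97113626, -0.01433584],
       [ 0.65826606,  0.15049937, -0.73758778],
       [-0.7141407 , -0.18505217, -0.67509907]]), 't': array([ 0.14099449, -0.25818787,  1.95063105])}
top {'camera_matrix': array([[477.55361376,   0.        , 254.75707224],
       [  0.        , 477.55361376, 189.00349564],
       [  0.        ,   0.        ,   1.        ]]), 'R': array([[ 0.02751802, -0.99958574, -0.00843256],
       [-0.99100935, -0.02617505, -0.13120725],
       [ 0.13093217,  0.01196731, -0.9913191 ]]), 't': array([0.00649271, 0.55894587, 1.590031  ])}
{'time': 0.1, 'qpos': array([ 1.4841631 ,  0.50173123, -0.42683164,  1.55135126,  0.22080967,
        1.13827953, -0.21031101]), 'dq': array([ 0.00136778, -0.00332916, -0.00032032, -0.00473773, -0.00016647,
       -0.00051369, -0.00088186]), 'tau': array([-1.09788342e-02, -5.67868745e+01, -5.83824143e+00, -2.79913294e+01,
       -6.89296983e-02,  2.41250574e-02,  5.07878224e-05]), 'tool_pos': array([ 0.22254316, -0.61005053,  0.22579611]), 'ee_rot': array([-1.57250785e+00,  6.14358437e-05, -2.79169578e+00]), 'contact_force': array([0.55162794, 0.20735408, 0.22350636]), 'wrist_torque': array([-0.02908741,  0.02961644, -0.03202984]), 'gripper_width': 0.09185290481889592}
```

View pics/top0.png

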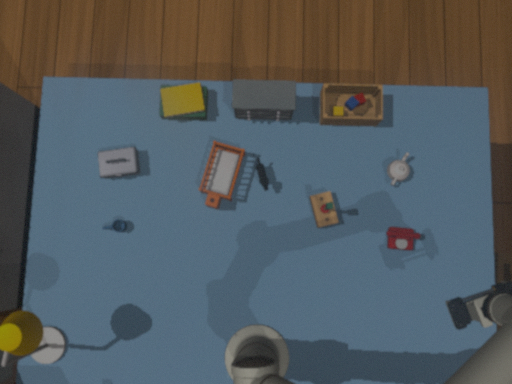

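View pics/scene0.png

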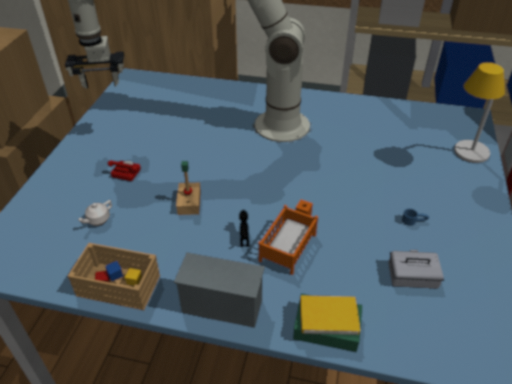

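The top view shows the stand near (324,208) and the crib's drilled post near (213,200), with the cot extending up the image and the dog close by at (262,176). In the scene view the green grip is at (185,168) and the post at (304,210). Next I'll compute positions.

```bash
cat > h.py <<'E'
import numpy as np,cv2
from rig import *
def world(d,c):
    v,u=np.indices(d.shape); K=c["camera_matrix"]
    P=np.stack([(u-K[0,2])/K[0,0]*d,(v-K[1,2])/K[1,1]*d,d],-1)
    return (P-c["t"])@c["R"]
def pix(X,c):
    q=c["camera_matrix"]@(c["R"]@np.asarray(X)+c["t"]); return q[:2]/q[2]
def shot(name,f):
    c=camera_params(name); p,d=get_image(name); cv2.imwrite(f"pics/{f}.png",p[:,:,::-1]); np.savez(f"pics/{f}.npz",p=p,d=d,**c)
    return p,d,c
def load(f):
    z=np.load(f"pics/{f}.npz"); return z["p"],z["d"],z
E
python3 - <<'E'
from h import *
for n in("top0","scene0"):
    p,d,c=load(n); W=world(d,c); hsv=cv2.cvtColor(p,cv2.COLOR_RGB2HSV); H,S,V=[hsv[...,i].astype(int) for i in range(3)]
    z=W[...,2]
    def rep(name,m):
        w=W[m&(d>0)]
        if len(w)>3: print(n,name,len(w),"mean",w.mean(0).round(4),"rect",cv2.minAreaRect(w[:,:2].astype(np.float32)*1000))
    inr=lambda x0,x1,y0,y1:(W[...,0]>x0)&(W[...,0]<x1)&(W[...,1]>y0)&(W[...,1]<y1)
    if n=="top0":
        for u,v in((324,208),(213,200),(262,176)): print(u,v,W[v,u].round(3))
        sx=W[208,324]; px=W[200,213]
    a=inr(sx[0]-.09,sx[0]+.09,sx[1]-.09,sx[1]+.09)
    rep("standtop",a&(abs(z-.04)<.008)); rep("grip",a&(H>40)&(H<90)&(S>80)&(z>.1)); rep("tall",a&(z>.14)); rep("ring",a&((H<6)|(H>172))&(S>150)&(z>.045)&(z<.08))
    b=inr(px[0]-.04,px[0]+.04,px[1]-.04,px[1]+.04)
    rep("post",b&(abs(z-.085)<.008)&(H<16)&(S>140))
    b=inr(px[0]-.06,px[0]+.24,px[1]-.14,px[1]+.1)
    rep("crib",b&(z>.03)&(H<16)&(S>140)); rep("dog",b&(V<50)&(z>.02))
print(camera_params("wrist"),state()["tool_pos"])
E
```

```text
324 208 [ 0.494 -0.207  0.096]
213 200 [0.518 0.163 0.027]
262 176 [ 0.599 -0.002  0.066]
top0 standtop 548 mean [ 0.4943 -0.211   0.0398] rect ((495.6464538574219, -212.93716430664062), (109.72366333007812, 71.39096069335938), 14.36673641204834)
top0 grip 20 mean [ 0.4954 -0.2121  0.1699] rect ((495.4594421386719, -212.2217559814453), (9.400192260742188, 13.777109146118164), 3.8183555603027344)
top0 tall 51 mean [ 0.4949 -0.2116  0.1669] rect ((495.4065856933594, -212.77603149414062), (19.404563903808594, 20.588655471801758), 12.200358390808105)
top0 post 69 mean [0.5169 0.1563 0.0847] rect ((516.0611572265625, 156.01019287109375), (38.482666015625, 39.194984436035156), 75.15704345703125)
top0 crib 218 mean [0.594  0.1186 0.0802] rect ((597.572509765625, 137.40673828125), (103.48291778564453, 206.28280639648438), 75.3596420288086)
scene0 standtop 467 mean [ 0.5064 -0.2107  0.0388] rect ((500.3011474609375, -213.6615447998047), (118.07438659667969, 71.10133361816406), 15.020139694213867)
scene0 grip 52 mean [ 0.5045 -0.2122  0.1615] rect ((502.3489074707031, -212.7288360595703), (23.
[... 384 characters left out ...]
ean [0.5202 0.1628 0.0826] rect ((525.7936401367188, 174.50985717773438), (68.61450958251953, 49.360172271728516), 77.56670379638672)
scene0 crib 1252 mean [0.6165 0.1382 0.0627] rect ((602.835693359375, 138.85992431640625), (107.90939331054688, 214.57131958007812), 76.03850555419922)
{'camera_matrix': array([[274.6072666 ,   0.        , 258.18995181],
       [  0.        , 274.6072666 , 191.6035643 ],
       [  0.        ,   0.        ,   1.        ]]), 'R': array([[ 0.34272652, -0.93943213, -0.00241044],
       [-0.90785293, -0.33186322,  0.2562613 ],
       [-0.24154003, -0.08563922, -0.96660454]]), 't': array([-0.64752251, -0.03269567,  0.39075402])} [ 0.22254316 -0.61005053  0.22579611]
```

Run:
```python
from h import *
pi=np.pi
for pos in([.495,-.2125,.32],[.495,-.2125,.136],[.516,.156,.33],[.516,.156,.14]):
    r=[]
    for yd in range(-180,180,15):
        q=ik(pos,[-pi/2,0,np.radians(yd)])
        if q is not None: r.append((yd,round(float(np.abs(np.array(q)-state()["qpos"]).max()),1)))
    print(pos,r)
move_pose([.495,-.2125,.32],[-pi/2,0,np.radians(-120)])
p,d,c=shot("wrist","w1"); s=state(); print(s["time"],s["tool_pos"],s["ee_rot"],s["qpos"])
C=-c["R"].T@c["t"]; print("cam",C)
W=world(d,c); z=W[...,2]; hsv=cv2.cvtColor(p,cv2.COLOR_RGB2HSV); H,S,V=[hsv[...,i].astype(int) for i in range(3)]
near=np.hypot(W[...,0]-.495,W[...,1]+.2125)<.1
for n,m in(("stand",near&(abs(z-.04)<.006)),("griptop",near&(abs(z-.17)<.006)),("ring",near&(z>.044)&(z<.085)&((H<6)|(H>174))&(S>150))):
    w=W[m&(d>0)]
    if len(w)>3: print(n,len(w),w.mean(0).round(4),cv2.minAreaRect(w[:,:2].astype(np.float32)*1000))
```

```text
[0.495, -0.2125, 0.32] [(-180, 1.2), (-165, 0.9), (-150, 0.7), (-135, 0.4), (-120, 0.4), (-105, 0.5), (-90, 0.5), (-75, 0.6), (-60, 0.8), (-45, 1.1), (-30, 1.3), (-15, 1.6), (0, 1.8), (15, 2.1), (30, 2.3), (45, 2.5), (60, 2.7), (75, 2.2), (90, 2.3), (105, 2.0), (120, 2.2), (135, 1.9), (150, 1.6), (165, 1.4)]
[0.495, -0.2125, 0.136] [(-180, 1.3), (-165, 1.1), (-150, 0.8), (-135, 0.6), (-120, 0.5), (-105, 0.5), (-90, 0.4), (-75, 0.5), (-60, 0.6), (-45, 0.9), (-30, 1.1), (-15, 1.4), (0, 1.6), (15, 1.8), (30, 2.0), (45, 2.2), (60, 2.3), (75, 2.3), (90, 2.3), (105, 1.8), (120, 2.2), (135, 2.0), (150, 1.7), (165, 1.5)]
[0.516, 0.156, 0.33] [(-180, 2.0), (-165, 1.5), (-150, 1.3), (-135, 1.1), (-120, 1.0), (-105, 0.9), (-90, 0.9), (-75, 0.9), (-60, 0.9), (-45, 0.9), (-30, 0.9), (-15, 0.9), (0, 1.0), (15, 1.3), (30, 1.6), (45, 1.8), (60, 2.1), (75, 2.4), (90, 2.6), (105, 2.8), (120, 2.8), (135, 2.4), (150, 2.2), (165, 2.2)]
[0.516, 0.156, 0.14] [(-180, 2.2), (-165, 2.0), (-150, 1.8), (-135, 1.5), (-120, 1.2), (-105, 1.0), (-90, 1.0), (-75, 1.0), (-60, 1.0), (-45, 1.0), (-30, 1.0), (-15, 1.0), (0, 0.9), (15, 1.0), (30, 1.3), (45, 1.5), (60, 1.8), (75, 2.0), (90, 2.3), (105, 2.6), (120, 2.5), (135, 2.3), (150, 2.4), (165, 2.4)]
1.9333 [ 0.49433238 -0.21445181  0.31950644] [-1.57152938e+00 -2.24143758e-04 -2.09785144e+00] [ 1.07306068  0.28667999 -0.86411632  1.70441335  0.22809186  1.25662882
 -0.36925342]
cam [ 0.52868045 -0.15433167  0.4781973 ]
stand 2322 [ 0.5002 -0.2087  0.0407] ((497.1739196777344, -213.05714416503906), (110.07018280029297, 70.14472961425781), 15.22244930267334)
griptop 302 [ 0.4977 -0.2123  0.1704] ((497.328125, -212.72879028320312), (19.972551345825195, 19.82953453063965), 10.422418594360352)
ring 171 [ 0.4987 -0.2093  0.0583] ((498.2574768066406, -210.0311279296875), (23.196001052856445, 27.819807052612305), 60.885562896728516)
```

View pics/w1.png

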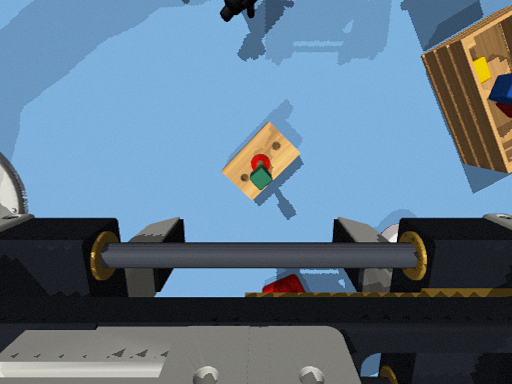

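The wrist view shows the green grip top at (261,177), the red ring at (261,160) and clear space around them. The grip top is at (0.4973, -0.2127, 0.170) with its faces at 10.4°, and its size and height check. I'll grasp it with the tool at yaw -79.6°.

Run:
```python
from h import *
pi=np.pi; o=[-pi/2,0,np.radians(-79.6)]
x,y=.4968,-.2127
move_pose([x,y,.25],o); wait(.3); s=state(); print(s["tool_pos"],s["ee_rot"])
p,d,c=shot("wrist","w2"); W=world(d,c); z=W[...,2]
m=(np.hypot(W[...,0]-x,W[...,1]-y)<.03)&(abs(z-.17)<.006)&(d>0); w=W[m]
r=cv2.minAreaRect(w[:,:2].astype(np.float32)*1000); print(len(w),w.mean(0),r)
gx,gy=np.array(r[0])/1000
e=s["tool_pos"][:2]-[x,y]
if len(w)>50 and abs(gx-x)<.004 and abs(gy-y)<.004: x,y=gx,gy
move_linear([x,y,.136],o,rate=.12); wait(.2); s=state(); print(s["tool_pos"],s["contact_force"])
command_gripper(.015,squeeze=30); wait(.3); s=state(); print(s["time"],s["gripper_width"],s["tool_pos"],s["ee_rot"],s["contact_force"],s["wrist_torque"])
shot("wrist","w3")
```

```text
[ 0.49720602 -0.21287002  0.25071662] [-1.56999967e+00 -1.10969555e-03 -1.39016834e+00]
486 [ 0.49708527 -0.21171993  0.17032538] ((497.1416320800781, -212.39845275878906), (19.24322509765625, 19.944408416748047), 10.610857009887695)
[ 0.49758198 -0.21266568  0.13670962] [-0.43213968 -0.01097889  0.43745569]
5.6167 0.019763939099450067 [ 0.49714703 -0.21239815  0.13600188] [-1.57077255e+00  7.29650161e-06 -1.38928624e+00] [ 0.16983037 -0.03452644  0.28942274] [-0.0208162  -0.09071923  0.00221768]
```

View pics/w3.png

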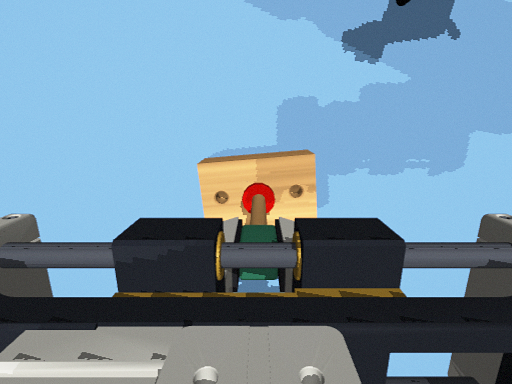

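The wrist view shows the green grip held between the pads at (258,250), with the rod and ring (258,198) hanging straight below it over the stand. I'll lift it and look at the hole from beside the post.

```bash
cat > hole.py <<'E'
from h import *
def hole(f,x,y,r=.04):
    p,d,c=load(f); W=world(d,c); z=W[...,2]; hsv=cv2.cvtColor(p,cv2.COLOR_RGB2HSV); H,S,V=[hsv[...,i].astype(int) for i in range(3)]
    m=(np.hypot(W[...,0]-x,W[...,1]-y)<r)&(abs(z-.085)<.004)&(d>0)
    w=W[m]; print("post top",len(w),w.mean(0).round(4),cv2.minAreaRect(w[:,:2].astype(np.float32)*1000))
    hull=cv2.convexHull(np.argwhere(m)[:,::-1].astype(np.int32)); k=np.zeros(d.shape,np.uint8); cv2.fillConvexPoly(k,hull,1)
    k=cv2.erode(k,np.ones((5,5)))
    g=(k>0)&~m
    n,l,st,ce=cv2.connectedComponentsWithStats(g.astype(np.uint8))
    K=c["camera_matrix"]; C=-c["R"].T@c["t"]
    for i in range(1,n):
        if st[i,4]>8:
            pts=np.argwhere(l==i)[:,::-1]; ray=np.c_[(pts-K[:2,2])/K[0,0],np.ones(len(pts))]@c["R"]
            q=C+ray*((.085-C[2])/ray[:,2])[:,None]
            e=cv2.minEnclosingCircle(q[:,:2].astype(np.float32)*1000); print("hole px",ce[i],st[i],"mean",q.mean(0).round(4),"circle",e)
E
python3 - <<'E'
from hole import *
pi=np.pi; s=state(); o=[-pi/2,0,np.radians(-79.6)]; x,y=s["tool_pos"][:2]
move_linear([x,y,.28],o,rate=.15); wait(.1); s=state(); print(s["contact_force"],s["gripper_width"])
move_linear([.523,.098,.28],o,rate=.3); wait(.3); s=state(); print(s["time"],s["tool_pos"],s["ee_rot"],s["gripper_width"],s["contact_force"],s["wrist_torque"])
p,d,c=shot("wrist","w4"); hole("w4",.516,.156)
cv2.imwrite("pics/w4b.png",cv2.resize(p[60:320,130:390,::-1],None,fx=2.2,fy=2.2,interpolation=cv2.INTER_CUBIC))
G=s["tool_pos"]; print("tip px",pix(G-[0,0,.116],c),"ring0 px",pix(G-[0,0,.116-.026],c))
E
```

```text
[-0.09570963 -0.05454522 -0.89546411] 0.019680113479964925
8.3667 [0.52311841 0.09687648 0.27996344] [-1.57094369e+00 -2.94849867e-04 -1.39115141e+00] 0.019676213627231365 [-0.2581036   0.09643169 -0.58445712] [ 0.00478969 -0.13463976 -0.0166716 ]
post top 963 [0.5123 0.1629 0.0856] ((512.4061889648438, 162.57029724121094), (40.016422271728516, 39.99287033081055), 75.38028717041016)
hole px [259.60606061 121.82828283] [255 116  11  12  99] mean [0.5125 0.1625 0.085 ] circle ((512.3300170898438, 162.63818359375), 6.90506649017334)
tip px [258.53481368 188.98561089] ring0 px [258.51325859 195.76826156]
```

View pics/w4b.png

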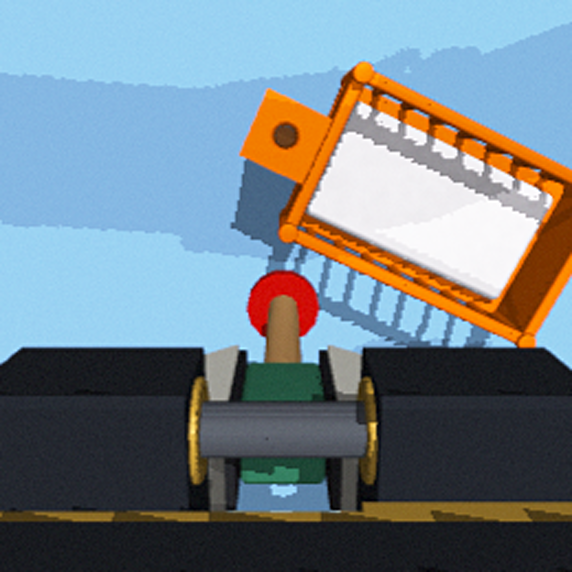

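The crop shows the held rod upright with the ring at about (258,198) in full-frame pixels. The hole is a clean dark disc at (260,122), 13.8 mm across. The wrist camera puts it at (0.5124, 0.1626). The top view differed by several mm, so I'll check again from closer before inserting.

Run:
```python
from hole import *
pi=np.pi; o=[-pi/2,0,np.radians(-79.6)]
move_linear([.5124+.006,.1626-.034,.225],o,rate=.15); wait(.3); s=state(); print(s["time"],s["tool_pos"],s["ee_rot"])
p,d,c=shot("wrist","w5"); hole("w5",.5124,.1626)
hsv=cv2.cvtColor(p,cv2.COLOR_RGB2HSV); H,S=hsv[...,0].astype(int),hsv[...,1]; W=world(d,c)
T=s["tool_pos"]; h=W[...,2]-(T[2]-.116)
m=((H<5)|(H>174))&(S>180)&(np.hypot(W[...,0]-T[0],W[...,1]-T[1])<.03)&(d>0); w=W[m]
print("ring",len(w),"top h",np.percentile(h[m],[5,50,95]),"ext x",w[:,0].min(),w[:,0].max(),"y",w[:,1].min(),w[:,1].max())
top=w[abs(h[m]-np.median(h[m]))<.002]; print("ring top circle",cv2.minEnclosingCircle(top[:,:2].astype(np.float32)*1000),"tcp",T)
# re-measure post in top camera
p,d,c=shot("top","t1"); W=world(d,c); m=(np.hypot(W[...,0]-.5124,W[...,1]-.1626)<.03)&(abs(W[...,2]-.085)<.01)&(d>0); w=load("top0"); W0=world(w[1],w[2]); 
m=(np.hypot(W0[...,0]-.514,W0[...,1]-.16)<.045)&(abs(W0[...,2]-.085)<.01)&(w[1]>0); print(W0[m].round(3)[::4].tolist())
cv2.imwrite("pics/w5b.png",np.hstack([cv2.resize(load("w5")[0][60:260,160:360,::-1],None,fx=2,fy=2),cv2.resize(w[0][140:215,190:265,::-1],(400,400),interpolation=0)]))
```

```text
9.2833 [0.51896031 0.12820626 0.22564949] [-1.56964108e+00 -3.49957484e-04 -1.39021503e+00]
post top 1248 [0.5124 0.163  0.0857] ((512.4969482421875, 162.64361572265625), (39.98781204223633, 40.01446533203125), 75.42102813720703)
hole px [258.1984127  151.83333333] [252 146  13  13 126] mean [0.5124 0.1629 0.085 ] circle ((512.2936401367188, 162.94688415527344), 6.831325054168701)
ring 538 top h [0.03666035 0.03791774 0.03901929] ext x 0.5044153541883616 0.5333652370564267 y 0.11496321827975269 0.14274246955457526
ring top circle ((518.8904418945312, 128.28700256347656), 14.69095516204834) tcp [0.51896031 0.12820626 0.22564949]
[[0.546, 0.19, 0.077], [0.543, 0.18, 0.076], [0.539, 0.176, 0.077], [0.539, 0.159, 0.08], [0.536, 0.162, 0.08], [0.532, 0.175, 0.084], [0.533, 0.162, 0.079], [0.533, 0.142, 0.083], [0.529, 0.168, 0.083], [0.528, 0.154, 0.092], [0.53, 0.136, 0.079], [0.525, 0.175, 0.08], [0.526, 0.162, 0.081], [0.525, 0.148, 0.086], [0.527, 0.132, 0.076], [0.521, 0.174, 0.085], [0.522, 0.161, 0.083], [0.521, 0.147, 0.094], [0.524, 0.122, 0.078], [0.518, 0.174, 0.087], [0.519, 0.161, 0.084], [0.519, 0.148, 0.084], [0.515, 0.181, 0.087], [0.515, 0.168, 0.083], [0.516, 0.145, 0.081], [0.512, 0.174, 0.085], [0.512, 0.148, 0.087], [0.508, 0.17, 0.087], [0.508, 0.144, 0.091], [0.504, 0.173, 0.09], [0.505, 0.154, 0.088], [0.501, 0.184, 0.086], [0.502, 0.171, 0.079], [0.502, 0.157, 0.085], [0.503, 0.144, 0.084], [0.498, 0.174, 0.085], [0.499, 0.16, 0.086], [0.5, 0.148, 0.08], [0.495, 0.174, 0.082], [0.495, 0.16, 0.087], [0.492, 0.167, 0.086], [0.492, 0.154, 0.083], [0.489, 0.154, 0.083]]
```

View pics/w5b.png

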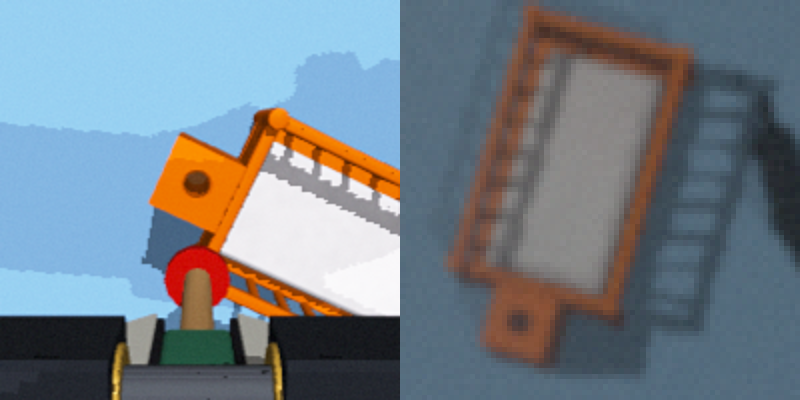

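Two views agree on the hole, (0.5124, 0.1627), and the held ring's centre matches the TCP to 0.2 mm. The top-view mismatch came from cot rails in my mask. Now I'll insert the rod.

Run:
```python
from h import *
pi=np.pi; o=[-pi/2,0,np.radians(-79.6)]; g=np.array([.5124,.1627])
def rep(t):
    s=state(); print(t,round(s["time"],2),s["tool_pos"].round(5),"tip z",round(s["tool_pos"][2]-.116,4),s["contact_force"].round(2),s["wrist_torque"].round(2)); return s
move_linear([*g,.225],o,rate=.1); wait(.3); s=rep("over")
cmd=g+(g-s["tool_pos"][:2]); 
if np.abs(cmd-g).max()>.003: raise SystemExit("err")
hit=move_linear([*cmd,.206],o,rate=.05); wait(.3); s=rep("near")
hit=move_linear([*cmd,.178],o,rate=.025,threshold=3); s=rep(f"in {hit}")
if not hit:
    hit=move_linear([*cmd,.116+.085-.068],o,rate=.01,threshold=10); s=rep(f"bottom {hit}")
    wait(.2); s=rep("settled"); shot("wrist","w6")
```

```text
over 10.18 [0.51258 0.16202 0.22492] tip z 0.1089 [ 0.27  0.34 -1.49] [-0.   -0.11 -0.02]
near 11.02 [0.5124  0.16344 0.20625] tip z 0.0903 [-0.08  0.05 -0.04] [ 0.05 -0.15 -0.  ]
in False 12.28 [0.51233 0.16348 0.17818] tip z 0.0622 [ 0.06 -0.54 -0.36] [ 0.   -0.12  0.01]
bottom True 15.65 [0.51232 0.16342 0.13906] tip z 0.0231 [-1.11 -0.36  5.3 ] [-0.14  0.01 -0.  ]
settled 15.85 [0.51235 0.16342 0.13909] tip z 0.0231 [-0.69 -0.46  5.76] [-0.1   0.1  -0.01]
```

Run:
```python
from h import *
pi=np.pi; o=[-pi/2,0,np.radians(-79.6)]
def rep(t):
    s=state(); print(t,round(s["time"],2),s["tool_pos"].round(5),"tip z",round(s["tool_pos"][2]-.116,4),s["contact_force"].round(2),s["wrist_torque"].round(2),round(s["gripper_width"],4)); return s
s=rep("before")
x=s["tool_pos"]
hit=move_linear([x[0],x[1],x[2]-.003],o,rate=.005,threshold=6); rep(f"press {hit}"); wait(.3); s=rep("settled")
p,d,c=shot("wrist","w7"); cv2.imwrite("pics/w7b.png",cv2.resize(p[120:320,160:360,::-1],(560,560)))
hsv=cv2.cvtColor(p,cv2.COLOR_RGB2HSV); H,S=hsv[...,0].astype(int),hsv[...,1]; W=world(d,c); T=s["tool_pos"]
m=((H<5)|(H>174))&(S>180)&(np.hypot(W[...,0]-T[0],W[...,1]-T[1])<.03)&(d>0); print("ring top z",np.percentile(W[m][:,2],[5,50,95]),m.sum())
m=(H>40)&(H<90)&(S>80)&(np.hypot(W[...,0]-T[0],W[...,1]-T[1])<.02)&(d>0); print("grip top z",np.percentile(W[m][:,2],[50,90,98]),"expected",T[2]+.034)
```

```text
before 15.9 [0.51233 0.16343 0.13906] tip z 0.0231 [-1.07 -1.04  4.78] [-0.14  0.12  0.  ] 0.0197
press True 16.17 [0.51233 0.16347 0.13908] tip z 0.0231 [-0.87  0.36  4.82] [-0.17  0.02 -0.03] 0.0199
settled 16.47 [0.51238 0.16347 0.13908] tip z 0.0231 [-0.55 -0.59  5.4 ] [-0.14  0.16 -0.03] 0.0198
ring top z [0.09220113 0.09368684 0.09478817] 696
grip top z [0.1670491  0.17419953 0.17479849] expected 0.17307795031333653
```

View pics/w7b.png

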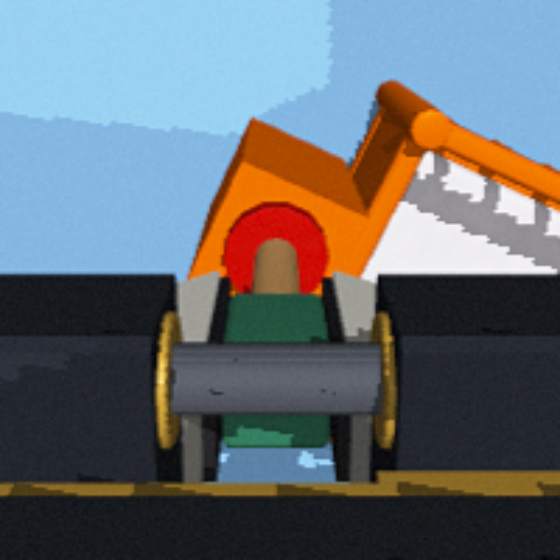

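The wrist crop shows the red ring flat on the orange post's rim. Ring top is at z 0.0937 against 0.093 expected. A second press of about 6 N gave no further travel, so the tip is on the bottom, 62 mm deep. Now I'll release and check.

Run:
```python
from h import *
pi=np.pi; o=[-pi/2,0,np.radians(-79.6)]
command_gripper(.05); wait(.3); s=state(); x=s["tool_pos"]; print(s["time"],x,s["contact_force"],s["gripper_width"])
move_linear([x[0],x[1],.24],o,rate=.1)
move_linear([.52,.105,.27],o,rate=.15); wait(.2); s=state(); print(s["time"],s["tool_pos"],s["contact_force"])
p,d,c=shot("wrist","w8"); hsv=cv2.cvtColor(p,cv2.COLOR_RGB2HSV); H,S=hsv[...,0].astype(int),hsv[...,1]; W=world(d,c)
near=(np.hypot(W[...,0]-.5124,W[...,1]-.1627)<.03)&(d>0)
m=((H<5)|(H>174))&(S>180)&near; print("ring top z",np.percentile(W[m][:,2],[5,50,95]),cv2.minEnclosingCircle(W[m][:,:2].astype(np.float32)*1000))
m=near&(W[...,2]>.168); print("grip top",m.sum(),W[m].mean(0),cv2.minAreaRect(W[m][:,:2].astype(np.float32)*1000))
t,_,_=shot("scene","s8")
cv2.imwrite("pics/end.png",np.hstack([cv2.resize(p[40:240,160:360,::-1],(400,400)),cv2.resize(t[90:290,60:460,::-1],(400,400)) if 0 else cv2.resize(t[170:280,250:360,::-1],(400,400))]))
```

```text
17.5167 [0.51226789 0.16332891 0.13895622] [ 0.35834456 -0.08132852  0.26697449] 0.050056186231965734
19.4667 [0.5194024  0.10617439 0.2695864 ] [ 0.41138845 -0.03190192  0.3011859 ]
ring top z [0.09239934 0.09374632 0.09476549] ((509.37152099609375, 164.97543334960938), 13.907995223999023)
grip top 4077 [0.51706489 0.13880826 0.34279247] ((514.0289916992188, 152.61607360839844), (34.6336555480957, 39.57615280151367), 10.575624465942383)
```

View pics/end.png

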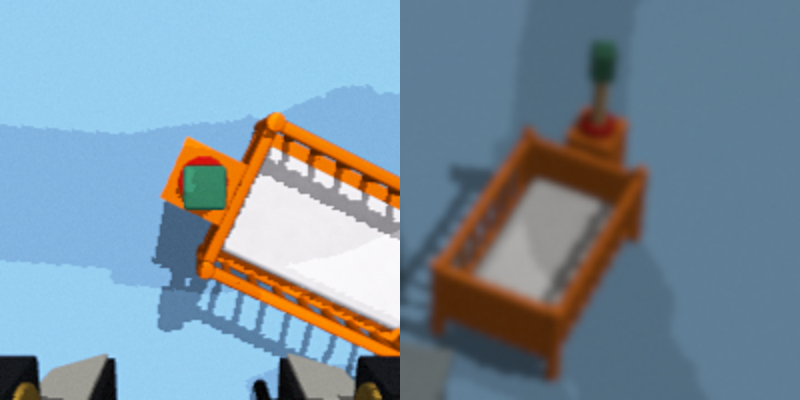

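The left panel shows the rod standing in the post with its green grip over the red ring. In the right panel (scene camera) the rod is upright with the ring on the rim. Last, I'll check tilt, height and the bystanders.

Run:
```python
from h import *
p,d,c=load("w8"); W=world(d,c)
m=(np.hypot(W[...,0]-.5124,W[...,1]-.1627)<.03)&(d>0)&(W[...,2]>.166)&(W[...,2]<.182); print("grip top",m.sum(),W[m].mean(0),cv2.minAreaRect(W[m][:,:2].astype(np.float32)*1000))
a=load("scene0")[0].astype(int); b=load("s8")[0].astype(int); D=(np.abs(a-b).max(2)>45).astype(np.uint8); D=cv2.morphologyEx(D,cv2.MORPH_OPEN,np.ones((3,3)))
n,l,st,ce=cv2.connectedComponentsWithStats(D); print([(st[i].tolist()) for i in range(1,n) if st[i,4]>12])
```

```text
grip top 478 [0.51242715 0.16303317 0.17368899] ((512.5006713867188, 162.8887176513672), (19.37175750732422, 18.868267059326172), 10.802820205688477)
[[282, 0, 37, 22, 226], [268, 2, 11, 21, 118], [81, 5, 18, 29, 329], [282, 10, 28, 14, 233], [75, 16, 4, 5, 19], [271, 23, 13, 15, 135], [285, 35, 8, 9, 55], [97, 36, 10, 12, 76], [97, 39, 4, 4, 14], [81, 42, 14, 4, 45], [282, 51, 18, 12, 128], [110, 54, 12, 17, 119], [67, 56, 15, 10, 121], [73, 69, 7, 5, 33], [307, 71, 5, 5, 22], [114, 79, 4, 6, 21], [303, 83, 4, 5, 20], [93, 93, 111, 19, 1159], [276, 95, 31, 66, 1273], [93, 115, 109, 44, 1781], [71, 124, 21, 10, 162], [9, 130, 21, 15, 156], [181, 161, 8, 24, 119], [134, 167, 28, 18, 245], [298, 181, 12, 26, 152], [193, 190, 6, 13, 69], [178, 196, 8, 7, 46], [195, 200, 33, 29, 536], [148, 203, 22, 7, 110]]
```

```bash
python3 -c "
from rig import *
print(state()['time']); print(close_job())"
```

```text
19.5667
the job is handed in; nothing more can be done
None
```

I took the depth rod from its stand, pushed it down the hole in the orange post to the bottom, released it and backed away. I handed the job in at 19.6 s on the robot's clock. The hole measures about 62 mm deep.

**Bottom contact:** the slow push stopped on a 10 N change in force, of which about 4 N is the ring sliding. A second press of about 6 N gave no more travel, so I take that as the bottom. The force readings that I printed were at most 6 N, and the stop thresholds put the peak at about 10–12 N. I did not press again after letting go.

**Final checks after release:**
- **Rod:** it stands on its own. The top of the grip is within about 0.3 mm of the hole's axis, at z = 0.1737 m (0.173 m expected), so it is upright.
- **Ring:** it lies on the rim, with its top at z = 0.0937 m (0.093 m expected).
- **Other toys:** the arm stayed well clear of them. A before/after comparison of the scene camera showed changes at the arm, the stand and the post. There were also patches that I took for shadows, one of them beside the telephone, which I did not examine up close.

**Disagreement:** my first top-camera estimate of the hole was about 7 mm off because cot rails got into the measurement. Two wrist-camera views agreed to about 0.3 mm, and I used those.

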